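Lift the brown egg out of its egg cup with kitchen tongs and hold it over the bowl

TASK

Pick up the kitchen tongs by their black grips, close their red jaws on the brown egg and lift it out of its egg cup, without touching that egg with the gripper itself. Carry it over the teal bowl and finish while still holding it there in the tongs, the whole egg over the bowl and at least 10 cm above the worktop, touching nothing but the tongs. Leave the other two eggs in their cups and do not shift the bowl or the other things standing about.

Things in the scene. Friction and masses are not known exactly. Their poses are not given: they have to be found in the camera images.
- tongs: Hinged kitchen tongs, 0.125 kg, 240 mm long, lying on their side so that the two steel arms stand side by side and squeeze together horizontally. This pose is that of the hinge block that carries both arms; the origin is on the centre line at the underside, midway between the black grips. +x points along the centre line to the jaws, y across (direction of squeezing), z up.
- tongs_grip (a point): The point midway between the two black grips, 14 mm above the tongs' origin. The grips reach 35 mm along x either way and 14 mm up and down. Over their outer faces they are 60 mm wide at rest (each face splayed 0.1 rad, wider towards the jaws) and 41 mm, parallel, when the jaws are closed on an egg. Squeezed only to 54 mm, they carry the tongs with the jaws still open.
- tongs_hinge (a point): The hinge pin, 95 mm behind (-x of) the grips, 14 mm above the underside. A spring holds the arms open: squeezing the middle of the grips takes about 5 N at first and 7 N when closed on an egg, plus about twice the force with which the jaws grip it; released, they spring open.
- tongs_left: The arm of the tongs on their +y side, with its jaw; its origin lies on the hinge pin, at the underside. It swings about the pin, from rest 0.1 rad inwards until closed on an egg, 0.17 rad at most; its axes turn with it and at rest lie parallel to those of the tongs.
- tongs_right: The arm of the tongs on their -y side, the mirror image of tongs_left; origin on the hinge pin, at the underside, axes at rest parallel to those of the tongs.
- tongs_mouth (a point): The point midway between the two red jaws, 95 mm ahead (+x) of the tongs' origin and 14 mm above it. Each jaw is 40 mm long, 20 mm high and 9 mm thick, with two upright ribs 22 mm apart on its inner side, between which the egg's girth nests. Gap between the ribs: 78 mm at rest, about 66 mm with the grips squeezed to 54 mm, 40 mm closed on an egg.
- egg_brown: The brown hen's egg, 44 mm in diameter and 55 mm high, 60 g, standing blunt end down in one of the three cups of the rack (any of them). The origin is at the centre of its widest girth, 22 mm above its lowest point, about 60 mm above the worktop at the start; z points to its upper, narrower end.
- egg_white: A white egg of the same size, origin alike, in another cup; to be left alone.
- egg_cream: A cream-coloured egg of the same size, origin alike, in another cup; to be left alone.
- egg_rack: The egg rack, fixed: a pale wooden board 64 x 270 x 12 mm with three blue egg cups in a row along its y axis, at y = -100, 0 and +100 mm. Origin at the centre of its underside, z up, +x roughly away from the robot. The rims of the cups are 45 mm above the worktop and 39 mm across outside; an egg's girth is about 15 mm above the rim, free on all sides.
- bowl: The shallow teal bowl, 160 mm in diameter, 38 mm high, loose; origin at the centre of its underside. Behind it and the rack, beyond about x = 0.6 m, wall cabinets hang 0.57 m above the worktop: a raised elbow or forearm must keep clear of them.
- spotted_mug: Bystander: white mug with grey spots, 82 x 114 x 91 mm, origin at the centre of its underside; to be left alone.
- steel_shaker: Bystander: grey shaker, 38 mm across, 88 mm high, origin at the centre of its underside; to be left alone.
Mind the look-alikes: they are no part of the job. Of the things like the egg_brown, leave any that is purple; of the rest the smaller one is meant.

How it is judged:
By the outcome, as a careful person would: the job done as asked, in the order asked, and still so for the second after the job is handed in, while the arm keeps its last pose, push and grip.
It also fails if it takes over 45 s, if anything falls off the work surface, if the arm or the gripper's body presses on something with over 40 N, if the wrist force passes 120 N, or if a joint passes its speed limit or range.

ROBOT

A 6-joint arm with a two-finger parallel gripper is mounted at the origin on a cart in front of the work surface, level with it; the furniture and walls round the work are solid. World frame = base frame: x ahead of the robot, y to its left, z up, the work surface at z = 0. Lengths are in m, angles in degrees, forces in N, time in s.
With the tool pointing down it reaches from about 0.35 to 0.875 m from the base axis. Payload 4.2 kg.
Tool frame: the origin (TCP) lies on the centre line of the jaws, within the pads' length; the fingertips stand 8 mm ahead of it and the grasp point (between the pads) lies 11 mm behind it; z points along the fingers, y is the direction in which the jaws open and shut (so a half turn about z gives the same grasp; the last joint's range is limited). The gripper opens to 87 mm and grips with 3 to 60 N. Pads are 19 mm wide; open, the fingers measure 117 mm over their backs; the gripper's body (75 mm by 190 mm) begins 51 mm behind the grasp point.
Start: joints at [-58.923, 22.042, 0.453, 0, -68.411, -14.817], TCP at [0.175, -0.6, 0.231] pointing down, gripper open.
Joint ranges: [-179.83, 179.83], [-69.29, 118.12], [-61.27, 80.66], [-181.25, 117.63], [-171.15, -9.14], [-177.46, 177.46]. Speed limits (degrees/s): [159.86, 159.86, 180, 180, 180, 180].

INTERFACE

Orientations are given as a 3x3 rotation matrix whose columns are the frame's x, y, z axes.
In Python, from station import sense, capture, finish_job, recognise gives the robot as it stands.
- The arm moves only by the tool apply_moves, never from a script. Its argument "plan" is a list that holds one entry, the list of rows, each a list of 7 numbers: the opening in per cent of the stroke, from 0 (shut) to 100 (fully open), then the shift along the world's x, y, z in units of 25 mm (1.0 is 25 mm), then the turn, a rotation vector about the world's x, y, z in rad. A call has 1 to 12 rows; each row shifts and turns the pose as measured when the row begins; what a row does not reach is not made up. A row lasts 1/12 s, in which the tool goes at most 41.7 mm and 7.16 degrees, less where a joint would pass 70% of its speed; a pose out of reach is approached as far as the arm can. A call is refused whole if a number of a shift passes 1 or a number of a turn 0.125, either way. A call with a gripper value outside its range is refused whole. The fingers move at their own pace and stop on an object; the grip force is fixed at half the most. Time passes only in rows, so rows that do not move let the fingers close. It gives the time, the measured TCP pose, the force and the opening at its end, in the units of the state.
- sense(): the state, without advancing time (a new reading comes with each control period).
- capture(name): name is "scene" or "top" or "wrist"; returns a dict with "pixels" (480x640x3 uint8, red, green, blue), "depth" (480x640 float32, m along the optical axis (not along the pixel's ray), 0 where there is no reading), "mtx" (3x3 intrinsics, pixels), "R" (3x3) and "t" (3): a world point X has camera coordinates R X + t; the wrist camera has in their place "mount" (4x4, takes a point from camera to tool coordinates, whose origin is the TCP and whose axes are the flange's). Camera axes: x right, y down, z forward; pixel columns grow to the right and rows downward; lengths in m; the calibration is good to about 2 mm. A picture is of the moment at which its call begins: read the wrist's pose just before it.
- finish_job(): hands the job in, once; it reports no verdict.
Trained networks look in a picture, given as the dict that the camera call returned (one of the last four; its "shot" number tells which), for a name from the list of things; names that differ only in an ending like _2 or _b are one class to them, and where a whole thing is asked for, a point or a joint stands for the part that bears it (a point fixed in the world has none). Each returns a list of dicts, best first, with "score" (0 to 1); they miss things now and then, are a little off and sometimes report something else, mostly with a low value. They report only what shows in the picture. A call takes as long as a camera call. They do not tell look-alikes from the thing itself.
- recognise(label, picture): "at" ([x, y, z] in m, in the coordinates of the camera as it stood for that picture, good to about 4 mm: the middle of the surface that is visible of it).
The state is a dict: "time_s": time; "joints": joint angles; "joint_velocities": joint speeds; "effort": joint torques, N m; "tcp_pos": TCP position; "ee_rot": TCP orientation; "wrist_force": force on the tool from outside, world axes, zero at the start; "moment": the same for the moment, N m; "gripper_width": opening from 0.0 (shut) to 1.0 (fully open).
Only numpy, scipy, OpenCV 4.12 (cv2) and the standard library are available. Lean on these libraries where they do the work, as an engineer would, in place of code of your own. Each camera call takes 0.05 s, during which the arm holds its last target.

## Working session

There is one attempt and no reset: what is moved stays moved. The work goes in short steps, Python scripts to look and compute and a tool call to move; the robot and the scene stay as the last step left them, time stands still between calls to the robot, and variables do not carry over. Pictures are saved under pics/ and viewed, and the job is handed in when it is done.

Besides the shell and the picture viewer there is one more tool, called after "Call:" as name([rows], argument=value, ...), one row to a line, values as JSON. apply_moves: Moves the arm, as the interface text tells. Its arguments: {"type":"object","properties":{"plan":{"type":"array","items":{"type":"array","items":{"type":"array","items":{"type":"number"}}}}},"required":["plan"]}

```bash
mkdir -p pics; ls; cat > h.py <<'E'
from station import sense, capture, finish_job, recognise
import numpy as np, cv2
def save(c,n): cv2.imwrite(f'pics/{n}.png',c['pixels'][:,:,::-1])
def w(c,p): return c['R'].T@(np.array(p)-c['t'])
def px(c,u,v):
    d=c['depth'][v,u]; K=c['mtx']; return w(c,[(u-K[0,2])/K[0,0]*d,(v-K[1,2])/K[1,1]*d,d])
def proj(c,X):
    p=c['mtx']@(c['R']@np.array(X)+c['t']); return p[:2]/p[2]
E
python3 - <<'E'
from h import *
s=sense(); print(s)
for n in ['top','scene']:
    c=capture(n); save(c,n+'1')
    for l in ['tongs','tongs_left','tongs_right','egg_brown','egg_white','egg_cream','egg_rack','bowl','spotted_mug','steel_shaker']:
        for r in recognise(l,c)[:4]:
            print(n,l,r['score'],w(c,r['at']).round(3),proj(c,w(c,r['at'])).round())
print(sense()['time_s'])
E
```

```text
pics
{'time_s': 0.0, 'joints': array([-5.89238318e+01,  2.20909548e+01,  3.80236582e-01, -2.61834743e-02,
       -6.84106746e+01, -1.48173219e+01]), 'joint_velocities': array([ 0.03029341,  0.0788444 , -0.05608458, -0.06024016,  0.00781733,
       -0.03399924]), 'effort': array([ 6.37816502e-04, -3.90665388e+01,  1.87407821e+01,  4.21976253e+00,
        1.10115140e-02, -1.98822154e-04]), 'tcp_pos': array([ 0.17484144, -0.59944864,  0.22946793]), 'ee_rot': array([[-9.60053780e-01, -2.79814593e-01, -7.29664795e-04],
       [-2.79815514e-01,  9.60051635e-01,  2.03393849e-03],
       [ 1.31390208e-04,  2.15686187e-03, -9.99997665e-01]]), 'wrist_force': array([ 0.29090134, -0.10325262, -0.37437241]), 'moment': array([-0.02535089,  0.01346657,  0.02741668]), 'gripper_width': 1.0026200319460619}
top tongs 0.71 [ 0.425 -0.292  0.018] [386. 265.]
top tongs_left 0.68 [ 0.459 -0.281  0.021] [382. 257.]
top tongs_left 0.26 [ 0.429 -0.295  0.019] [386. 264.]
top tongs_right 0.53 [ 0.429 -0.331  0.02 ] [397. 264.]
top egg_brown 0.7 [0.393 0.072 0.052] [279. 266.]
top egg_brown 0.61 [0.398 0.27  0.
[... 432 characters left out ...]
ongs_left 0.71 [0.525 0.293 0.075] [260. 290.]
scene tongs_left 0.45 [ 0.459 -0.267  0.015] [357. 215.]
scene tongs_right 0.67 [ 0.433 -0.325  0.014] [370. 209.]
scene egg_brown 0.88 [0.404 0.095 0.048] [328. 269.]
scene egg_brown 0.68 [0.535 0.192 0.073] [275. 268.]
scene egg_brown 0.62 [0.402 0.291 0.037] [298. 312.]
scene egg_white 0.7 [0.524 0.29  0.073] [261. 289.]
scene egg_cream 0.63 [0.525 0.289 0.073] [260. 289.]
scene egg_rack 0.91 [0.528 0.201 0.006] [277. 287.]
scene bowl 0.56 [ 0.576 -0.101  0.009] [308. 231.]
scene spotted_mug 0.76 [ 0.59  -0.498  0.057] [351. 170.]
scene spotted_mug 0.62 [0.536 0.192 0.07 ] [275. 269.]
scene steel_shaker 0.8 [0.356 0.483 0.063] [277. 361.]
1.1
```

View pics/top1.png

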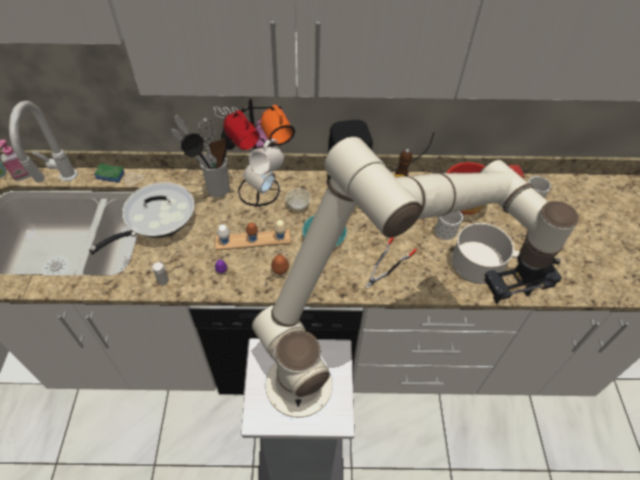

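View pics/scene1.png

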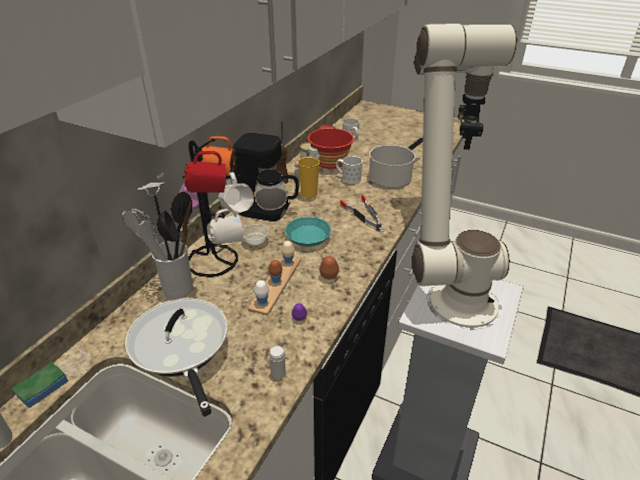

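```bash
python3 - <<'E'
from h import *
s=sense()
c=capture('wrist'); print(c['mount'].round(3),c['mtx'].round(1)); save(c,'w0')
c=capture('top'); 
cv2.imwrite('pics/tz.png',cv2.resize(c['pixels'][190:310,180:480,::-1],None,fx=2.6,fy=2.6,interpolation=cv2.INTER_CUBIC))
for u,v in [(372,281),(393,241),(411,252),(382,262),(395,266),(252,230),(222,231),(280,225),(325,232),(280,265),(221,267),(485,238)]: print(u,v,px(c,u,v).round(3))
E
```

```text
[[-0.    -0.965 -0.262  0.071]
 [ 1.     0.    -0.001  0.001]
 [ 0.001 -0.262  0.965 -0.154]
 [ 0.     0.     0.     1.   ]] [[383.5   0.  317.2]
 [  0.  383.5 241.9]
 [  0.    0.    1. ]]
372 281 [ 0.352 -0.239  0.029]
393 241 [ 0.547 -0.331 -0.001]
411 252 [ 0.479 -0.384  0.024]
382 262 [ 0.45  -0.283  0.002]
395 266 [ 0.419 -0.323  0.023]
252 230 [0.526 0.172 0.077]
222 231 [0.517 0.275 0.081]
280 225 [0.541 0.075 0.088]
325 232 [ 0.141 -0.064  0.542]
280 265 [0.385 0.069 0.066]
221 267 [0.392 0.269 0.041]
485 238 [ 0.534 -0.649  0.039]
```

View pics/tz.png

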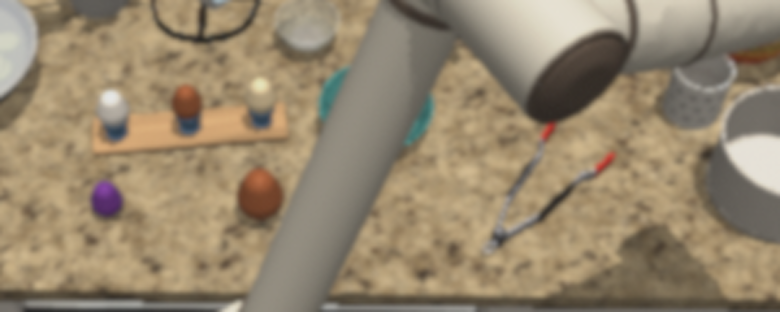

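Call:
apply_moves([
  [[100, 0.85, 1, 0.14, 0, 0, -0.077], [100, 0.85, 1, 0.14, 0, 0, -0.077], [100, 0.85, 1, 0.14, 0, 0, -0.077], [100, 0.85, 1, 0.14, 0, 0, -0.077], [100, 0.85, 1, 0.14, 0, 0, -0.077], [100, 0.85, 1, 0.14, 0, 0, -0.077], [100, 0.85, 1, 0.14, 0, 0, -0.077], [100, 0.85, 1, 0.14, 0, 0, -0.077], [100, 0.85, 1, 0.14, 0, 0, -0.077], [100, 0.85, 1, 0.14, 0, 0, -0.077], [100, 0.85, 1, 0.14, 0, 0, -0.077], [100, 0.85, 1, 0.14, 0, 0, -0.077]],
])

```text
time_s: 2.2
tcp_pos: [0.4343, -0.2895, 0.2735]
ee_rot: [[-0.767, 0.642, 0.002], [0.642, 0.767, 0.001], [-0.001, 0.002, -1.0]]
wrist_force: [0.7, -1.0, 0.1]
gripper_width: 1.003
```

```bash
cat >> h.py <<'E'
def wc():
    s=sense(); c=capture('wrist'); M=c['mount']
    Rw=s['ee_rot']@M[:3,:3]; tw=s['ee_rot']@M[:3,3]+s['tcp_pos']
    c['R']=Rw.T; c['t']=-Rw.T@tw; return c,s
E
python3 - <<'E'
from h import *
c,s=wc(); save(c,'w1'); print(s['tcp_pos'],s['joints'])
p=c['pixels'].astype(int); r,g,b=p[...,0],p[...,1],p[...,2]
m=((r>150)&(g<80)&(b<80)).astype(np.uint8)
n,l,st,ce=cv2.connectedComponentsWithStats(m)
for i in range(1,n):
    if st[i,4]>60: print(st[i],ce[i].round(),px(c,int(ce[i][0]),int(ce[i][1])).round(4))
np.savez('w1.npz',**{k:v for k,v in c.items()})
E
```

```text
[ 0.43427233 -0.28952252  0.27347254] [-1.59023767e+01  1.02187397e+01 -9.80368660e+00 -7.10742744e-02
 -6.98764912e+01 -1.13998160e+02]
[354 277   9  31 179] [359. 292.] [ 0.5388 -0.315   0.0223]
[277 280   9  31 158] [280. 295.] [ 0.4839 -0.3841  0.0254]
```

View pics/w1.png

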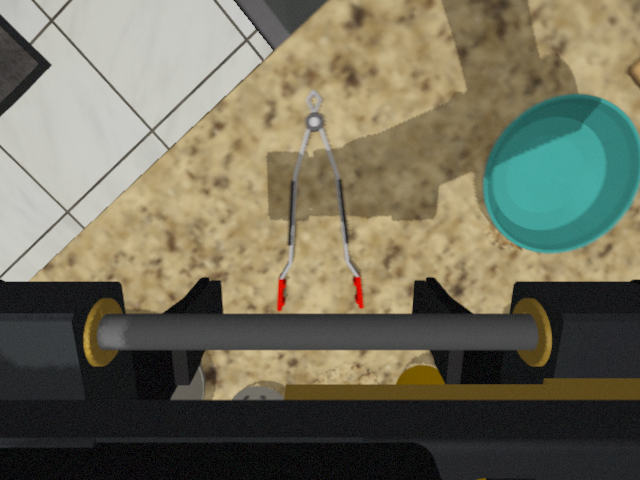

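```bash
python3 - <<'E'
from h import *
c=dict(np.load('w1.npz'))
def pz(u,v,z=0.024):
    K=c['mtx']; d=c['R'].T@np.array([(u-K[0,2])/K[0,0],(v-K[1,2])/K[1,1],1]); o=-c['R'].T@c['t']
    return o+d*(z-o[2])/d[2]
for z in (0.02,0.028):
  h=pz(314.5,122,z); a=pz(280,295,z); b=pz(359.5,292,z); m=(a+b)/2
  ax=m-h; L=np.hypot(*ax[:2]); d=ax/L
  print(z,h.round(4),m.round(4),np.linalg.norm(a-b),L,np.degrees(np.arctan2(d[1],d[0])), (m-0.095*d).round(4),(h+.095*d).round(4))
print('depth hinge',px(c,314,122))
# bowl
for y in (0,): 
  for u,v in [(485,180),(560,95),(560,252),(530,180),(545,175)]: print(px(c,u,v).round(3))
E
```

```text
0.02 [ 0.3669 -0.2351  0.02  ] [ 0.514  -0.3509  0.02  ] 0.09088342714855703 0.18719551265156603 -38.21232793582196 [ 0.4393 -0.2921  0.02  ] [ 0.4415 -0.2938  0.02  ]
0.028 [ 0.3671 -0.2352  0.028 ] [ 0.5113 -0.3488  0.028 ] 0.08909750543223854 0.18351699235660238 -38.21232793582196 [ 0.4367 -0.29    0.028 ] [ 0.4418 -0.294   0.028 ]
depth hinge [ 0.36682465 -0.23563522  0.02891583]
[ 0.521 -0.139  0.037]
[ 0.499 -0.04   0.038]
[ 0.661 -0.108 -0.   ]
[ 0.565 -0.092  0.003]
[ 0.57  -0.077  0.005]
```

Call:
apply_moves([
  [[100, 0.12, -0.07, -1, 0, 0, 0.015], [100, 0.11, -0.07, -1, 0, 0, 0.015], [100, 0, 0, -1, 0, 0, 0], [100, 0, 0, -1, 0, 0, 0], [100, 0, 0, -1, 0, 0, 0], [100, 0, 0, -1, 0, 0, 0], [100, 0, 0, -1, 0, 0, 0], [100, 0, 0, -1, 0, 0, 0], [100, 0, 0, -1, 0, 0, 0], [100, 0, 0, -0.6, 0, 0, 0], [100, 0, 0, 0, 0, 0, 0]],
])

```text
time_s: 3.17
tcp_pos: [0.4505, -0.2882, 0.0319]
ee_rot: [[-0.795, 0.606, 0.024], [0.606, 0.795, -0.008], [-0.023, 0.008, -1.0]]
wrist_force: [0.3, -1.4, -1.1]
gripper_width: 1.0
```

Call:
apply_moves([
  [[100, -0.42, -0.19, 0, 0.008, 0.024, -0.015], [100, 0, 0, -0.4, 0, 0, 0], [100, 0, 0, 0, 0, 0, 0]],
])

```text
time_s: 3.42
tcp_pos: [0.4406, -0.2932, 0.0215]
ee_rot: [[-0.786, 0.618, -0.0], [0.618, 0.786, 0.0], [0.0, 0.0, -1.0]]
wrist_force: [-0.5, 0.4, -0.6]
gripper_width: 0.998
```

```bash
python3 - <<'E'
from h import *
c,s=wc(); save(c,'w2'); print(s['tcp_pos'],s['ee_rot'].round(3))
E
```

```text
[ 0.44055492 -0.29321998  0.02149212] [[-0.786  0.618 -0.   ]
 [ 0.618  0.786  0.   ]
 [ 0.     0.    -1.   ]]
```

View pics/w2.png

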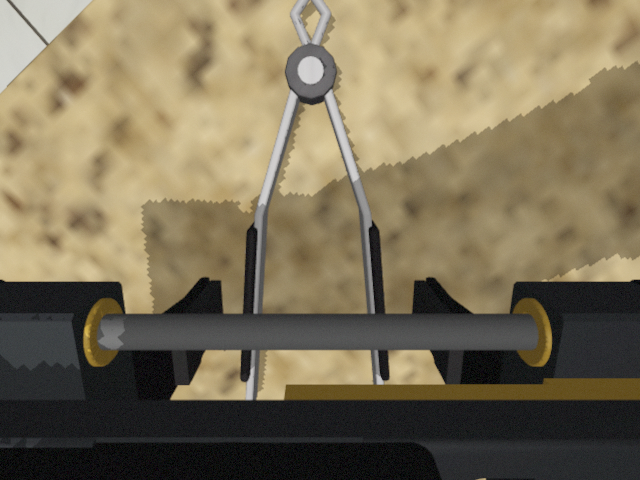

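```bash
python3 - <<'E'
from h import *
c,s=wc()
h=px(c,311,70);print(h, s['ee_rot'].T@(h-s['tcp_pos']))
for u,v in [(250,228),(374,225),(246,378),(384,376)]:
    q=px(c,u,v); print(q, s['ee_rot'].T@(q-s['tcp_pos']))
E
```

```text
[ 0.36585572 -0.23633987  0.02956907] [ 0.09456346 -0.0016158  -0.00723887]
[ 0.39606582 -0.29121661  0.02770097] [ 0.03691353 -0.02611711 -0.00529783]
[ 0.42587963 -0.25180659  0.02632763] [ 0.03780804  0.02329121 -0.00391336]
[ 0.44686328 -0.33743858  0.02751283] [-0.03158479 -0.03109606 -0.00501699]
[ 0.48402787 -0.28863263  0.02743086] [-0.03067013  0.03024225 -0.00492093]
```

Call:
apply_moves([
  [[100, 0, 0, -0.41, 0, 0, 0], [100, 0, 0, 0, 0, 0, 0], [62, 0, 0, 0, 0, 0, 0], [62, 0, 0, 0, 0, 0, 0], [62, 0, 0, 0, 0, 0, 0], [62, 0, 0, 0, 0, 0, 0]],
])

```text
time_s: 4.02
tcp_pos: [0.4436, -0.2934, 0.0133]
ee_rot: [[-0.788, 0.616, 0.007], [0.616, 0.788, -0.003], [-0.007, 0.002, -1.0]]
wrist_force: [0.5, -1.0, -0.5]
gripper_width: 0.779
```

```bash
python3 - <<'E'
from h import *
c,s=wc(); save(c,'w3'); print(s['tcp_pos'],s['gripper_width'],s['wrist_force'])
E
```

```text
[ 0.44361184 -0.29338607  0.01333124] 0.779168864978276 [ 0.49434275 -0.97131004 -0.54644031]
```

View pics/w3.png

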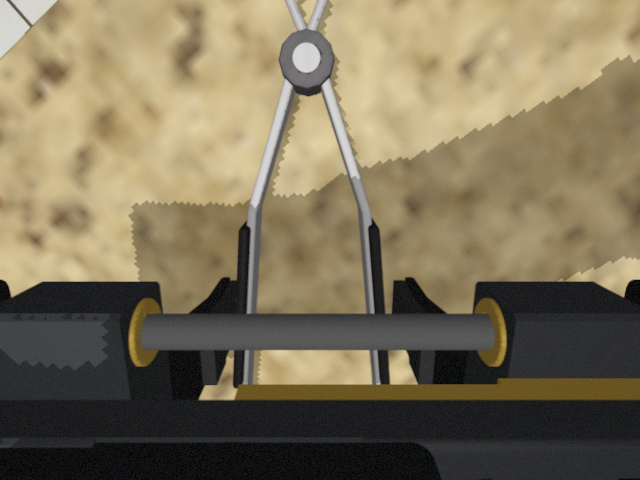

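Call:
apply_moves([
  [[62, -0.12, 0.02, -0.08, 0.003, 0.007, 0], [62, 0, 0, 0, 0, 0, 0], [62, 0, 0, 0, 0, 0, 0], [62, 0, 0, 0, 0, 0, 0], [62, 0, 0, 0, 0, 0, 0]],
])

```text
time_s: 4.48
tcp_pos: [0.4435, -0.2938, 0.0135]
ee_rot: [[-0.789, 0.615, 0.006], [0.615, 0.789, -0.002], [-0.006, 0.002, -1.0]]
wrist_force: [0.7, 0.5, -0.5]
gripper_width: 0.626
```

```bash
python3 - <<'E'
from h import *
c,s=wc(); save(c,'w4'); print(s['tcp_pos'],s['gripper_width'],s['wrist_force'])
E
```

```text
[ 0.44351243 -0.29377372  0.01350679] 0.6263418339647954 [ 0.66929597  0.45473361 -0.47565672]
```

View pics/w4.png

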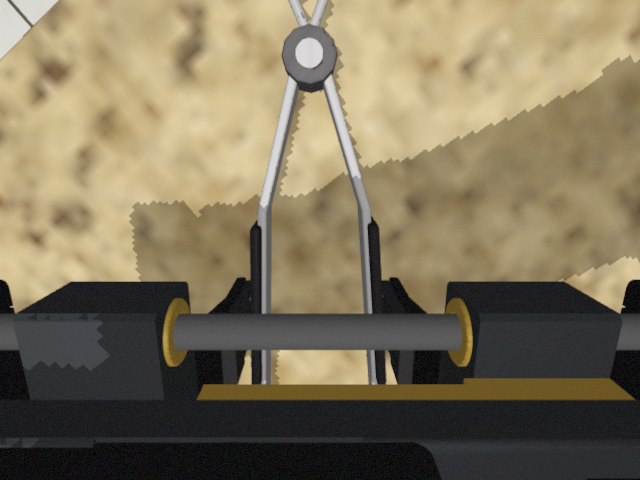

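Call:
apply_moves([
  [[62, 0, 0, 0.1, 0, 0, 0], [62, 0, 0, 0.3, 0, 0, 0], [62, 0, 0, 0.5, 0, 0, 0], [62, 0, 0, 0.6, 0, 0, 0], [62, 0, 0, 0.6, 0, 0, 0], [62, 0, 0, 0.6, 0, 0, 0], [62, 0, 0, 0.6, 0, 0, 0], [62, 0, 0, 0.6, 0, 0, 0], [62, 0, 0, 0.6, 0, 0, 0], [62, 0, 0, 0.6, 0, 0, 0], [62, 0, 0, 0.3, 0, 0, 0], [62, 0, 0, 0, 0, 0, 0]],
])

```text
time_s: 5.53
tcp_pos: [0.4387, -0.2924, 0.1573]
ee_rot: [[-0.788, 0.616, 0.0], [0.616, 0.788, 0.0], [0.0, 0.0, -1.0]]
wrist_force: [0.6, 0.6, -0.5]
gripper_width: 0.624
```

```bash
python3 - <<'E'
from h import *
c,s=wc(); save(c,'w5'); print(s['tcp_pos'],s['gripper_width'],s['wrist_force'],s['ee_rot'].round(3))
h=px(c,308,45);print(h, s['ee_rot'].T@(h-s['tcp_pos']))
d=capture('scene'); save(d,'s5'); np.savez('s5.npz',**d)
z=d['pixels'][150:330,220:420,::-1]; cv2.imwrite('pics/s5z.png',cv2.resize(z,None,fx=3,fy=3,interpolation=cv2.INTER_CUBIC))
E
```

```text
[ 0.43865703 -0.29240596  0.15727313] 0.6240369338107067 [ 0.63099009  0.58489021 -0.49449124] [[-0.788  0.616  0.   ]
 [ 0.616  0.788  0.   ]
 [ 0.     0.    -1.   ]]
[ 0.35796173 -0.23239811  0.17417363] [ 0.10053307 -0.00241981 -0.01689816]
```

View pics/w5.png

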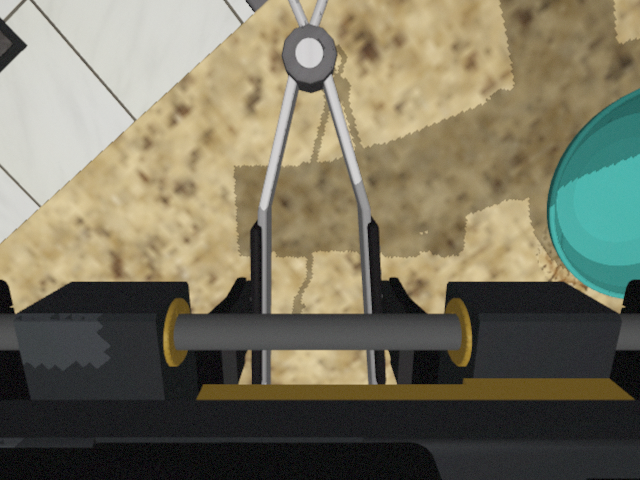

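View pics/s5z.png

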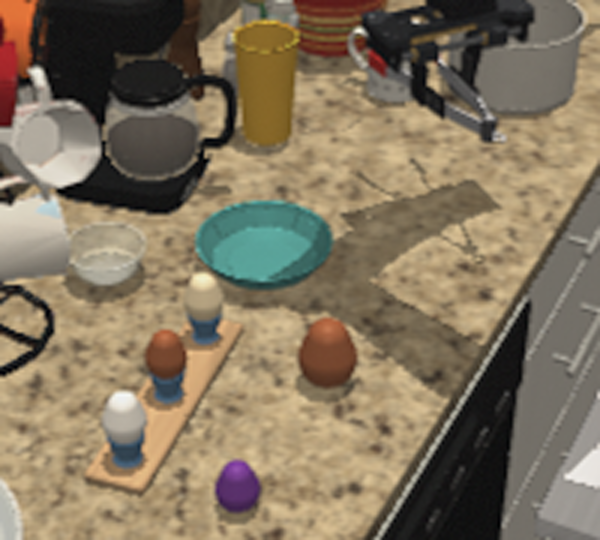

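Call:
apply_moves([
  [[62, 0, 0.2, 0.5, 0, 0, 0.02], [62, 0, 0.5, 0.7, 0, 0, 0.03], [62, 0, 0.8, 0.8, 0, 0, 0.036], [62, 0, 0.9, 0.8, 0, 0, 0.036], [62, 0, 0.9, 0.8, 0, 0, 0.036], [62, 0, 0.9, 0.8, 0, 0, 0.036], [62, 0, 0.9, 0.4, 0, 0, 0.036], [62, 0, 0.9, 0, 0, 0, 0.036], [62, 0, 0.9, 0, 0, 0, 0.036], [62, 0, 0.9, 0, 0, 0, 0.036], [62, 0, 0.9, 0, 0, 0, 0.036], [62, 0, 0.9, 0, 0, 0, 0.036]],
])

```text
time_s: 6.63
tcp_pos: [0.4278, -0.0426, 0.2638]
ee_rot: [[-0.969, 0.243, -0.037], [0.243, 0.97, -0.0], [0.036, -0.009, -0.999]]
wrist_force: [0.0, -0.1, -1.8]
gripper_width: 0.618
```

Call:
apply_moves([
  [[62, 0, 0.9, 0, 0, 0, 0.036], [62, 0, 0.9, 0, 0, 0, 0.036], [62, 0, 0.9, 0, 0, 0, 0.036], [62, 0, 0.9, 0, 0, 0, 0.036], [62, 0, 0.9, 0, 0, 0, 0.036], [62, 0, 0.9, 0, 0, 0, 0.036], [62, 0, 0.8, 0, 0, 0, 0.036], [62, 0, 0.7, 0, 0, 0, 0.036], [62, 0, 0.6, 0, 0, 0, 0.036], [62, 0, 0.4, 0, 0, 0, 0.036], [62, 0, 0.2, 0, 0, 0, 0.02], [62, 0, 0, 0, 0, 0, 0]],
])

```text
time_s: 7.63
tcp_pos: [0.4189, 0.1716, 0.2479]
ee_rot: [[-0.985, -0.159, -0.061], [-0.158, 0.987, -0.032], [0.065, -0.022, -0.998]]
wrist_force: [-0.2, -0.2, -1.8]
gripper_width: 0.624
```

```bash
python3 - <<'E'
from h import *
c,s=wc(); save(c,'w6'); print(s['tcp_pos'],s['gripper_width'],s['wrist_force'],s['ee_rot'].round(3))
np.savez('w6.npz',**c)
for l in ['egg_brown','egg_white','egg_cream','egg_rack']:
    for r in recognise(l,c)[:4]:
        print(l,r['score'],w(c,r['at']).round(3),proj(c,w(c,r['at'])).round())
E
```

```text
[0.41893063 0.17157362 0.24794636] 0.6241405212640626 [-0.18448894 -0.22103657 -1.84255618] [[-0.985 -0.159 -0.061]
 [-0.158  0.987 -0.032]
 [ 0.065 -0.022 -0.998]]
egg_brown 0.89 [0.535 0.179 0.087] [308. 363.]
egg_brown 0.76 [0.405 0.084 0.066] [227. 203.]
egg_brown 0.71 [0.402 0.271 0.045] [428. 229.]
egg_white 0.47 [0.533 0.26  0.066] [392. 363.]
egg_rack 0.96 [0.533 0.184 0.011] [316. 327.]
```

View pics/w6.png

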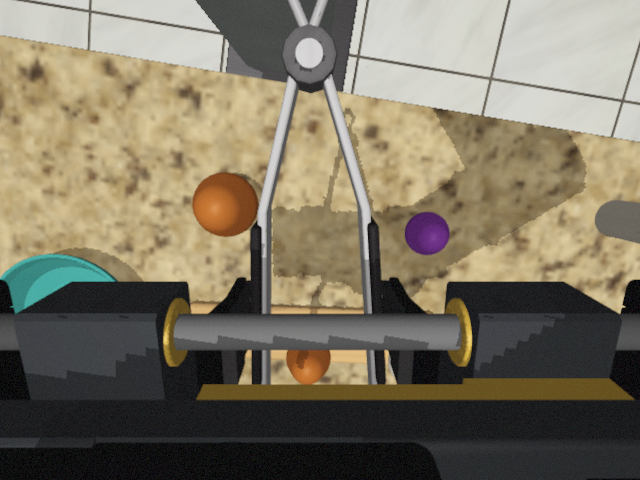

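```bash
cat >> h.py <<'E'
from scipy.optimize import least_squares
def pts(c,m):
    v,u=np.nonzero(m&(c['depth']>0)); d=c['depth'][v,u]; K=c['mtx']
    P=np.stack([(u-K[0,2])/K[0,0]*d,(v-K[1,2])/K[1,1]*d,d],1)
    return (P-c['t'])@c['R']
def eggfit(P,g,rz=0.033):
    f=lambda q:(np.sqrt(((P[:,0]-q[0])**2+(P[:,1]-q[1])**2)/.022**2+((P[:,2]-q[2])/np.where(P[:,2]>q[2],rz,.022))**2)-1)*.022
    r=least_squares(f,g,loss='soft_l1',f_scale=.002); return r.x.round(4),round(float(np.sqrt(np.mean(f(r.x)**2))),4),len(P)
E
python3 - <<'E'
from h import *
for n,c in [('top',capture('top')),('scene',dict(np.load('s5.npz'))),('wrist',dict(np.load('w6.npz')))]:
    if n=='top': save(c,'t6')
    p=c['pixels'].astype(int); P=pts(c,np.ones((480,640),bool)); 
    ok=c['depth']>0; col=p[ok]
    for nm,g in [('brown',(.53,.18,.06)),('white',(.52,.28,.06)),('cream',(.54,.08,.06))]:
        near=(np.hypot(P[:,0]-g[0],P[:,1]-g[1])<.04)&(P[:,2]>.05)&(P[:,2]<.1)
        if nm=='brown': near&=(col[:,0]>col[:,2]+50)
        if near.sum()>8: print(n,nm,eggfit(P[near],g))
    far=(abs(P[:,1]-.18)<.12)&(P[:,0]>.5)&(P[:,0]<.72)&(P[:,2]>.1)&(P[:,2]<.5)
    if n=='scene':
        Q=P[far]; print('hazard',len(Q)); 
        for y in np.arange(.06,.3,.03):
            k=abs(Q[:,1]-y)<.015; k=Q[k]
            if len(k): i=k[:,0].argmin(); print(k[i].round(3))
E
```

```text
scene brown (array([0.5455, 0.1792, 0.0572]), 0.0022, 159)
scene white (array([0.5327, 0.2789, 0.0572]), 0.0021, 203)
scene cream (array([0.5574, 0.0809, 0.0562]), 0.0024, 163)
hazard 1874
[0.666 0.104 0.257]
[0.642 0.128 0.238]
[0.646 0.145 0.229]
[0.66  0.167 0.224]
[0.669 0.21  0.345]
[0.687 0.227 0.346]
wrist brown (array([0.5447, 0.1791, 0.0599]), 0.0008, 1232)
wrist white (array([0.5305, 0.2785, 0.0581]), 0.0003, 50)
```

View pics/t6.png

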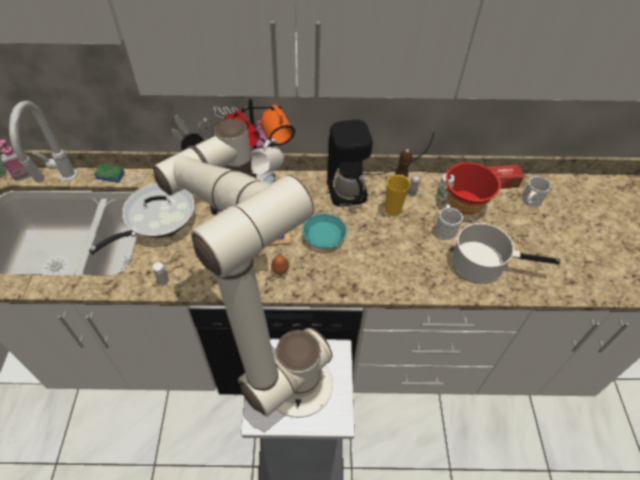

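```bash
python3 - <<'E'
from h import *
c=dict(np.load('w6.npz')); M=c['mount']; K=c['mtx']
def tl(u,v,win=1):
    d=np.median(c['depth'][v-win:v+win+1,u-win:u+win+1]); return (M@[(u-K[0,2])/K[0,0]*d,(v-K[1,2])/K[1,1]*d,d,1])[:3].round(4)
print('hinge',tl(309,52,3))
p=c['pixels']
for v in (100,150,190,230,260,375):
    d=c['depth'][v,200:440]; print(v, np.nonzero((d>0)&(d<.2))[0]+200 if v in(100,) else [ (a[0]+200,a[-1]+200) for a in np.split(np.nonzero((d>0)&(d<.2))[0], np.nonzero(np.diff(np.nonzero((d>0)&(d<.2))[0])>1)[0]+1) if len(a)])
for q in [(253,260),(266,260),(370,260),(377,260),(260,210),(366,210)]: print(q,tl(*q))
E
```

```text
hinge [ 0.0982 -0.0022 -0.016 ]
100 [283 284 285 286 287 288 289 290 291 292 293 294 295 296 327 328 329 330
 331 332 333 334 335 336 337 338 339]
150 [(np.int64(272), np.int64(284)), (np.int64(342), np.int64(353))]
190 [(np.int64(263), np.int64(275)), (np.int64(354), np.int64(365))]
230 [(np.int64(250), np.int64(271)), (np.int64(359), np.int64(378))]
260 [(np.int64(251), np.int64(271)), (np.int64(361), np.int64(380))]
375 [(np.int64(200), np.int64(240)), (np.int64(252), np.int64(270)), (np.int64(368), np.int64(385)), (np.int64(395), np.int64(439))]
(253, 260) [ 0.0261 -0.024  -0.0145]
(266, 260) [ 0.0241 -0.0199 -0.0084]
(370, 260) [ 0.0255  0.0209 -0.0128]
(377, 260) [ 0.0259  0.0234 -0.0141]
(260, 210) [ 0.0444 -0.0214 -0.0091]
(366, 210) [ 0.0443  0.0192 -0.0089]
```

Call:
apply_moves([
  [[62, 0.2, 0, -0.2, 0.01, -0.02, -0.02], [62, 0.4, -0.07, -0.4, 0.01, -0.02, -0.02], [62, 0.4, -0.07, -0.6, 0.012, -0.021, -0.018], [62, 0.4, 0, -0.7, 0, 0, 0], [62, 0, 0, -0.7, 0, 0, 0], [62, 0, 0, -0.7, 0, 0, 0], [62, 0, 0, -0.4, 0, 0, 0], [62, 0, 0, 0, 0, 0, 0], [62, 0, 0, 0, 0, 0, 0]],
])

```text
time_s: 8.68
tcp_pos: [0.4576, 0.1623, 0.1568]
ee_rot: [[-0.996, -0.087, 0.011], [-0.087, 0.996, 0.01], [-0.012, 0.009, -1.0]]
wrist_force: [-0.1, -0.5, -2.3]
gripper_width: 0.625
```

Call:
apply_moves([
  [[62, -0.15, 0.22, 0, -0.01, 0.011, 0.012], [62, 0, 0, 0, 0, 0, 0]],
])

```text
time_s: 8.85
tcp_pos: [0.4543, 0.1678, 0.1582]
ee_rot: [[-0.995, -0.098, 0.001], [-0.098, 0.995, -0.0], [-0.001, -0.0, -1.0]]
wrist_force: [0.2, 0.3, -0.9]
gripper_width: 0.619
```

```bash
python3 - <<'E'
from h import *
s=sense();print(s['tcp_pos'],s['ee_rot'].round(3))
d=capture('scene'); save(d,'s7')
z=d['pixels'][180:320,220:380,::-1]; cv2.imwrite('pics/s7z.png',cv2.resize(z,None,fx=4,fy=4,interpolation=cv2.INTER_CUBIC))
c,s=wc(); save(c,'w7')
E
```

```text
[0.454302   0.16778697 0.15822495] [[-0.995 -0.098  0.001]
 [-0.098  0.995 -0.   ]
 [-0.001 -0.    -1.   ]]
```

View pics/s7z.png

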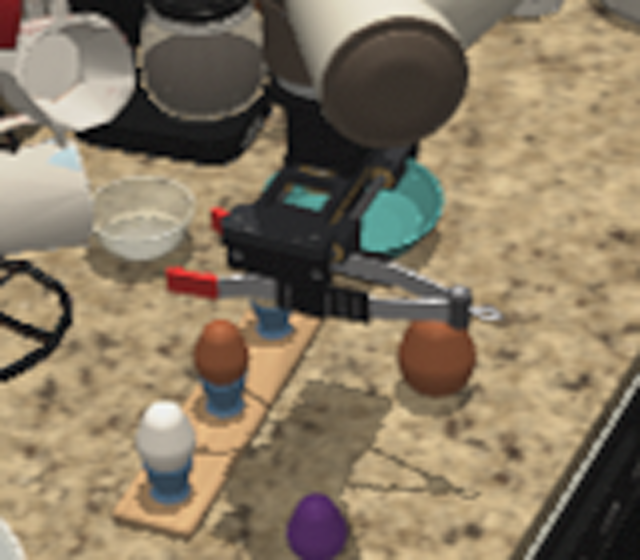

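View pics/w7.png

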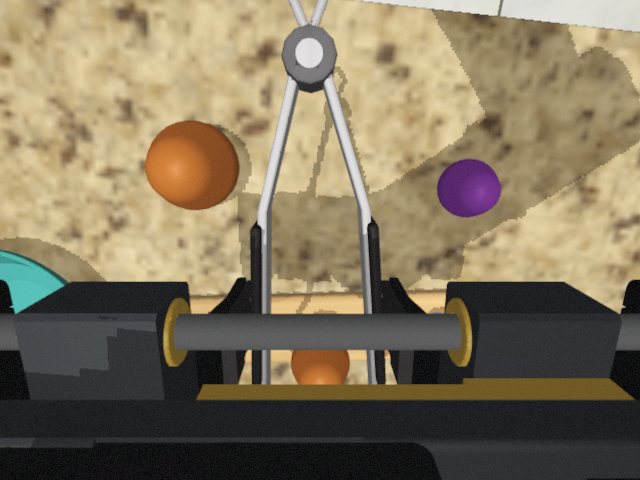

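```bash
python3 - <<'E'
from h import *
s=sense(); c=capture('scene'); p=c['pixels'].astype(int)
m=(p[...,0]>130)&(p[...,1]<60)&(p[...,2]<60)
n,l,st,ce=cv2.connectedComponentsWithStats(m[200:270,240:300].astype(np.uint8))
for i in range(1,n):
    if st[i,4]>5:
        mm=np.zeros_like(m); mm[200:270,240:300]=l==i
        P=pts(c,mm); Q=(P-s['tcp_pos'])@s['ee_rot']; print(len(P),np.median(P,0).round(4),np.percentile(Q,[5,50,95],axis=0).round(4).tolist())
E
```

```text
12 [0.541  0.2185 0.1651] [[-0.1037, 0.04, -0.01], [-0.0914, 0.0422, -0.0068], [-0.0767, 0.045, -0.0051]]
```

Call:
apply_moves([
  [[62, 0, 0, -0.2, 0, 0, 0], [62, 0, 0, -0.4, 0, 0, 0], [62, 0, 0, -0.4, 0, 0, 0], [62, 0, 0, -0.4, 0, 0, 0], [62, 0, 0, -0.4, 0, 0, 0], [62, 0, 0, -0.2, 0, 0, 0], [62, 0, 0, 0, 0, 0, 0]],
])

```text
time_s: 9.58
tcp_pos: [0.4551, 0.1686, 0.1077]
ee_rot: [[-0.995, -0.099, 0.007], [-0.099, 0.995, 0.005], [-0.007, 0.004, -1.0]]
wrist_force: [0.3, -0.2, -1.5]
gripper_width: 0.621
```

Call:
apply_moves([
  [[62, -0.05, -0.03, -0.2, -0.005, 0.007, 0], [62, 0, 0, -0.4, 0, 0, 0], [62, 0, 0, -0.4, 0, 0, 0], [62, 0, 0, -0.4, 0, 0, 0], [62, 0, 0, -0.3, 0, 0, 0], [62, 0, 0, -0.2, 0, 0, 0], [62, -0.03, 0, 0, -0.003, 0.004, 0], [62, 0, 0, 0, 0, 0, 0]],
])

```text
time_s: 10.25
tcp_pos: [0.4553, 0.1694, 0.0602]
ee_rot: [[-0.995, -0.1, -0.0], [-0.1, 0.995, -0.001], [0.0, -0.001, -1.0]]
wrist_force: [0.3, 0.6, -0.9]
gripper_width: 0.621
```

```bash
python3 - <<'E'
from h import *
s=sense();print(s['tcp_pos'],s['ee_rot'].round(3))
d=capture('scene'); save(d,'s8')
z=d['pixels'][200:320,220:380,::-1]; cv2.imwrite('pics/s8z.png',cv2.resize(z,None,fx=4.5,fy=4.5,interpolation=cv2.INTER_CUBIC))
c,s=wc(); save(c,'w8')
E
```

```text
[0.45534396 0.1693733  0.06019141] [[-0.995 -0.1   -0.   ]
 [-0.1    0.995 -0.001]
 [ 0.    -0.001 -1.   ]]
```

View pics/s8z.png

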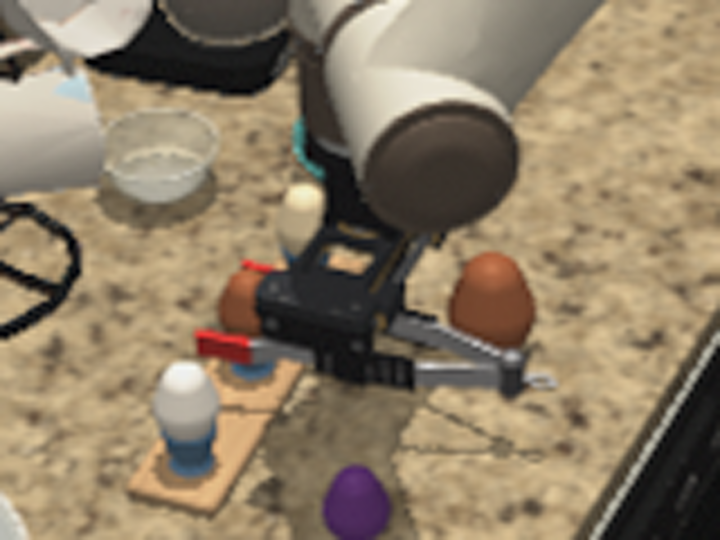

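View pics/w8.png

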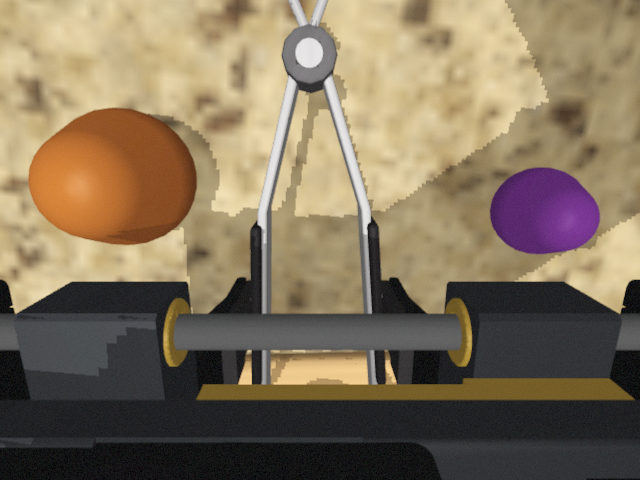

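Call:
apply_moves([
  [[62, -0.06, -0.06, 0, 0, 0, 0], [62, 0, 0, 0, 0, 0, 0], [55, 0, 0, 0, 0, 0, 0], [55, 0, 0, 0, 0, 0, 0], [52, 0, 0, 0, 0, 0, 0], [49, 0, 0, 0, 0, 0, 0], [46, 0, 0, 0, 0, 0, 0], [40, 0, 0, 0, 0, 0, 0], [30, 0, 0, 0, 0, 0, 0], [20, 0, 0, 0, 0, 0, 0], [20, 0, 0, 0, 0, 0, 0], [20, 0, 0, 0, 0, 0, 0]],
])

```text
time_s: 11.35
tcp_pos: [0.4547, 0.1682, 0.0625]
ee_rot: [[-0.995, -0.1, 0.004], [-0.1, 0.995, 0.002], [-0.004, 0.001, -1.0]]
wrist_force: [0.6, -0.4, -1.7]
gripper_width: 0.456
```

```bash
python3 - <<'E'
from h import *
s=sense();print(s['tcp_pos'],s['ee_rot'].round(3),s['gripper_width'],s['wrist_force'],s['moment'])
d=capture('scene'); save(d,'s9')
z=d['pixels'][200:320,220:380,::-1]; cv2.imwrite('pics/s9z.png',cv2.resize(z,None,fx=4.5,fy=4.5,interpolation=cv2.INTER_CUBIC))
c,s=wc(); save(c,'w9')
E
```

```text
[0.45467583 0.16818904 0.06246713] [[-0.995 -0.1    0.004]
 [-0.1    0.995  0.002]
 [-0.004  0.001 -1.   ]] 0.4558491640136695 [ 0.57506056 -0.37376275 -1.71670822] [-0.09534828  0.00839701 -0.04030059]
```

View pics/s9z.png

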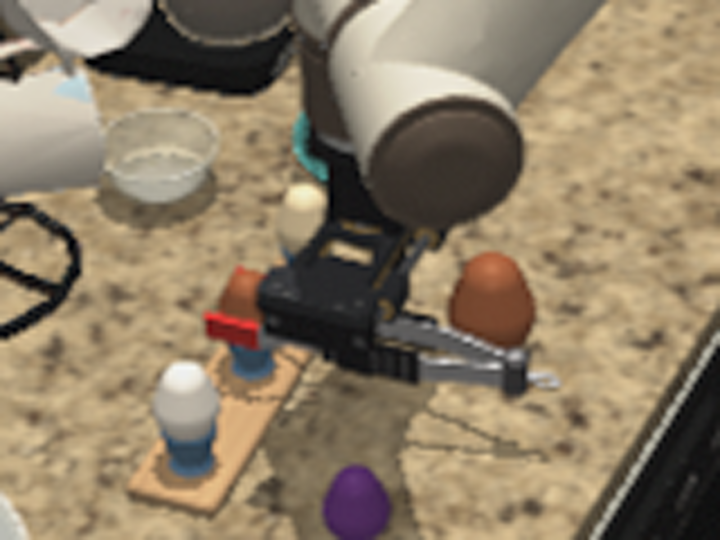

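View pics/w9.png

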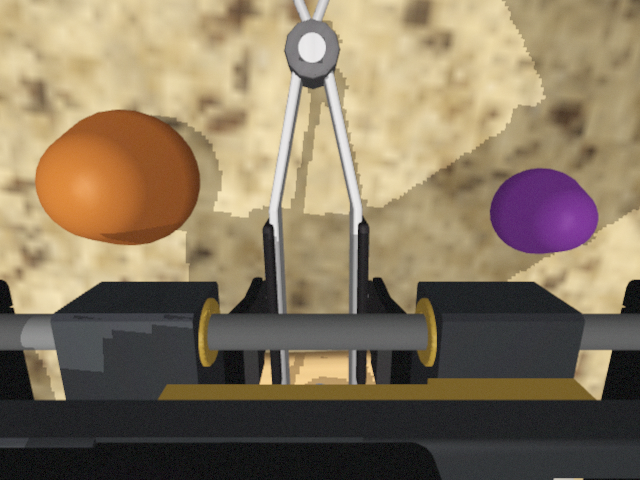

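Call:
apply_moves([
  [[20, 0, 0, 0, 0, 0, 0], [20, 0, 0, 0.1, 0, 0, 0], [20, 0, 0, 0.2, 0, 0, 0], [20, 0, 0, 0.3, 0, 0, 0], [20, 0, 0, 0.4, 0, 0, 0], [20, 0, 0, 0.4, 0, 0, 0], [20, 0, 0, 0.4, 0, 0, 0], [20, 0, 0, 0.4, 0, 0, 0], [20, 0, 0, 0.3, 0, 0, 0], [20, 0, 0, 0.2, 0, 0, 0], [20, 0, 0, 0, 0, 0, 0]],
])

```text
time_s: 12.37
tcp_pos: [0.4537, 0.1679, 0.1367]
ee_rot: [[-0.995, -0.1, 0.003], [-0.1, 0.995, 0.002], [-0.004, 0.002, -1.0]]
wrist_force: [1.2, 1.3, -0.9]
gripper_width: 0.448
```

```bash
python3 - <<'E'
from h import *
s=sense();print(s['tcp_pos'],s['ee_rot'].round(3),s['gripper_width'],s['wrist_force'],s['moment'])
d=capture('scene'); save(d,'s10')
z=d['pixels'][180:320,220:380,::-1]; cv2.imwrite('pics/s10z.png',cv2.resize(z,None,fx=4,fy=4,interpolation=cv2.INTER_CUBIC))
c=capture('top'); save(c,'t10')
p=c['pixels'].astype(int); P=pts(c,(p[...,1]>p[...,0]+40)&(p[...,2]>p[...,0]+40)); P=P[(abs(P[:,0]-.56)<.13)&(abs(P[:,1]+.06)<.13)]
print(len(P),P.min(0),P.max(0))
R=P[P[:,2]>.028]; A=np.c_[2*R[:,:2],np.ones(len(R))]; q=np.linalg.lstsq(A,(R[:,:2]**2).sum(1),rcond=None)[0]; print(q[:2],np.sqrt(q[2]+q[0]**2+q[1]**2))
E
```

```text
[0.45367769 0.16790747 0.13674015] [[-0.995 -0.1    0.003]
 [-0.1    0.995  0.002]
 [-0.004  0.002 -1.   ]] 0.44839275933726436 [ 1.1615032   1.31152257 -0.94978661] [-0.02827814 -0.00633841  0.05804072]
1062 [ 0.48167738 -0.15592975 -0.00648172] [ 0.64194012 -0.0078925   0.04812071]
[ 0.56220821 -0.0806301 ] 0.07363843896095322
```

View pics/s10z.png

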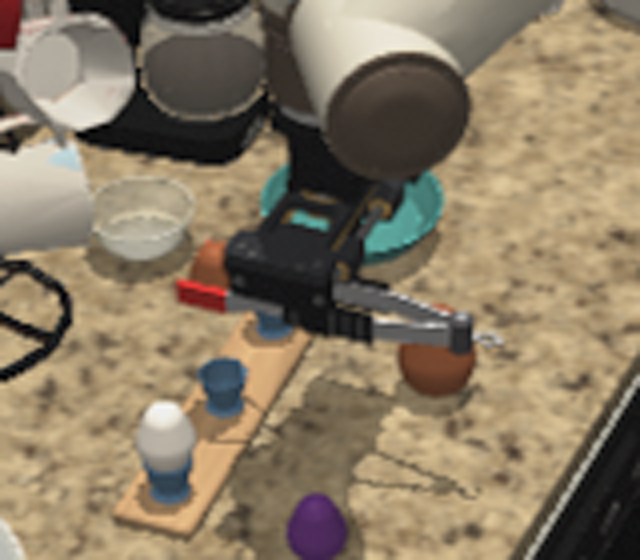

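View pics/t10.png

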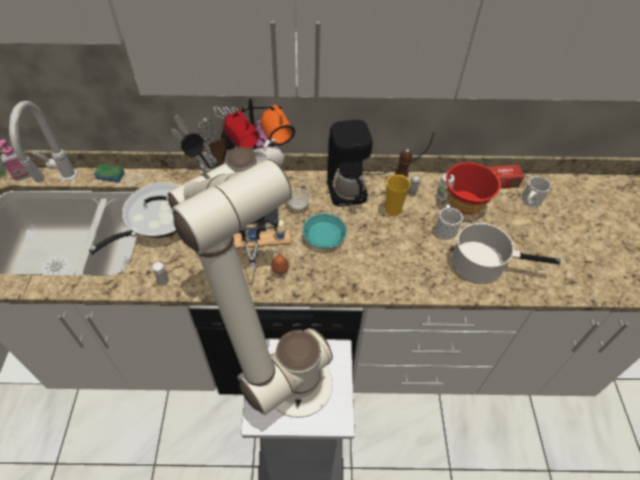

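Call:
apply_moves([
  [[20, 0, 0, 0.3, 0, 0, 0], [20, 0, 0, 0.5, 0, 0, 0], [20, 0, 0, 0.5, 0, 0, 0], [20, 0, -0.1, 0.4, 0, 0, 0], [20, 0.05, -0.3, 0.2, 0, 0, 0], [20, 0.05, -0.5, 0.1, 0, 0, 0], [20, 0.05, -0.6, 0, 0, 0, 0], [20, 0.05, -0.6, 0, 0, 0, 0], [20, 0.05, -0.6, 0, 0, 0, 0], [20, 0.05, -0.6, 0, 0, 0, 0], [20, 0.05, -0.6, 0, 0, 0, 0], [20, 0.05, -0.6, 0, 0, 0, 0]],
])

```text
time_s: 13.47
tcp_pos: [0.4585, 0.0447, 0.1831]
ee_rot: [[-0.995, -0.102, -0.013], [-0.102, 0.995, -0.008], [0.013, -0.006, -1.0]]
wrist_force: [0.0, -0.1, -1.4]
gripper_width: 0.457
```

Call:
apply_moves([
  [[20, 0.06, -0.6, 0.05, 0.003, -0.005, 0], [20, 0.06, -0.6, 0.05, 0.003, -0.005, 0], [20, 0.06, -0.6, 0.05, 0.003, -0.005, 0], [20, 0.06, -0.6, 0.05, 0.003, -0.005, 0], [20, 0.06, -0.6, 0.05, 0.003, -0.005, 0], [20, 0.06, -0.6, 0.05, 0.003, -0.005, 0], [20, 0.06, -0.5, 0.05, 0, -0.003, 0], [20, 0.05, -0.4, 0, 0, 0, 0], [20, 0, -0.3, 0, 0, 0, 0], [20, 0, -0.15, 0, 0, 0, 0], [20, 0, 0, 0, 0, 0, 0], [20, 0, 0, 0, 0, 0, 0]],
])

```text
time_s: 14.47
tcp_pos: [0.4604, -0.0985, 0.1854]
ee_rot: [[-0.996, -0.09, 0.002], [-0.09, 0.996, 0.007], [-0.003, 0.007, -1.0]]
wrist_force: [0.6, -0.2, -1.5]
gripper_width: 0.454
```

```bash
python3 - <<'E'
from h import *
s=sense();print(s['tcp_pos'],s['ee_rot'].round(3),s['gripper_width'],s['wrist_force'],s['moment'])
d=capture('scene'); save(d,'s11')
p=d['pixels'].astype(int)
P=pts(d,(p[...,0]>p[...,2]+50)&(p[...,0]>p[...,1]+30)&(p[...,1]>25)); k=(abs(P[:,0]-.56)<.06)&(abs(P[:,1]+.08)<.06)&(P[:,2]>.1)&(P[:,2]<.25); print(k.sum()); 
if k.sum()>8: print(P[k].min(0),P[k].max(0),eggfit(P[k],(.56,-.08,.18)))
z=d['pixels'][130:310,220:420,::-1]; cv2.imwrite('pics/s11z.png',cv2.resize(z,None,fx=3.3,fy=3.3,interpolation=cv2.INTER_CUBIC))
c=capture('top'); save(c,'t11')
z=c['pixels'][190:300,200:400,::-1]; cv2.imwrite('pics/t11z.png',cv2.resize(z,None,fx=3.5,fy=3.5,interpolation=cv2.INTER_CUBIC))
E
```

```text
[ 0.46041697 -0.09853193  0.18544471] [[-0.996 -0.09   0.002]
 [-0.09   0.996  0.007]
 [-0.003  0.007 -1.   ]] 0.4542800969227921 [ 0.62205242 -0.1991188  -1.49218941] [-0.01513509  0.0156414   0.0013163 ]
167
[ 0.52803403 -0.11689611  0.17141703] [ 0.57016595 -0.05175969  0.2157944 ] (array([ 0.5488, -0.0795,  0.1768]), 0.0044, 167)
```

View pics/s11z.png

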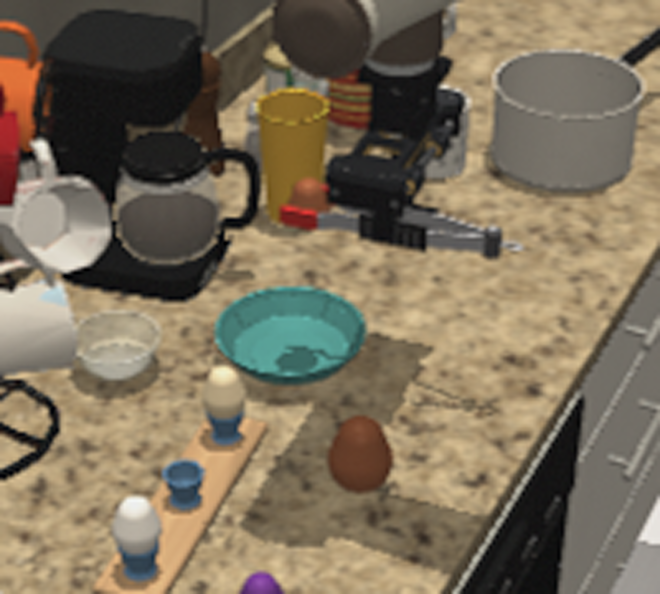

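View pics/t11z.png

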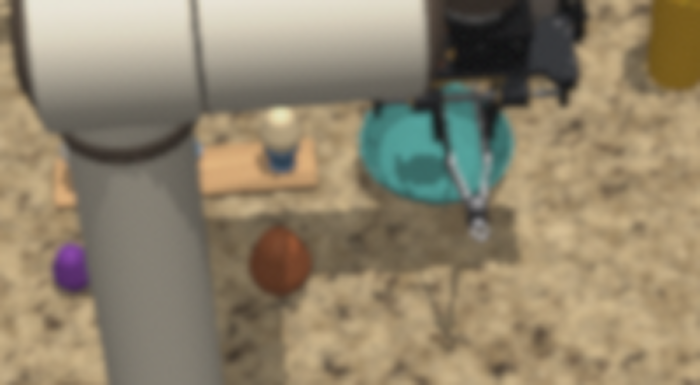

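Call:
apply_moves([
  [[20, 0.15, 0.05, 0.1, -0.003, 0.002, 0], [20, 0.2, 0.08, 0.1, -0.003, 0, 0], [20, 0.15, 0.05, 0.05, 0, 0, 0], [20, 0, 0, 0, 0, 0, 0], [20, 0, 0, 0, 0, 0, 0], [20, 0, 0, 0, 0, 0, 0], [20, 0, 0, 0, 0, 0, 0], [20, 0, 0, 0, 0, 0, 0]],
])

```text
time_s: 15.23
tcp_pos: [0.4754, -0.0906, 0.1928]
ee_rot: [[-0.995, -0.095, 0.001], [-0.095, 0.995, 0.001], [-0.002, 0.001, -1.0]]
wrist_force: [-0.1, -0.2, -2.3]
gripper_width: 0.459
```

```bash
python3 - <<'E'
from h import *
s=sense();print(s['tcp_pos'],s['ee_rot'].round(3),s['gripper_width'],s['wrist_force'],s['joint_velocities'].round(2))
d=capture('scene'); save(d,'s12')
p=d['pixels'].astype(int)
P=pts(d,(p[...,0]>p[...,2]+50)&(p[...,0]>p[...,1]+30)&(p[...,1]>25)); k=(abs(P[:,0]-.56)<.05)&(abs(P[:,1]+.08)<.05)&(P[:,2]>.1)&(P[:,2]<.25); print(k.sum(),eggfit(P[k],(.56,-.08,.18)))
P=pts(d,(p[...,1]>p[...,0]+30)&(p[...,2]>p[...,0]+30)); P=P[(abs(P[:,0]-.56)<.13)&(abs(P[:,1]+.08)<.13)]
print('bowl',P.min(0),P.max(0))
for r in recognise('egg_brown',d)[:4]: print(r['score'],w(d,r['at']))
z=d['pixels'][130:310,220:420,::-1]; cv2.imwrite('pics/s12z.png',cv2.resize(z,None,fx=3.3,fy=3.3,interpolation=cv2.INTER_CUBIC))
E
```

```text
[ 0.47543927 -0.09060353  0.19283689] [[-0.995 -0.095  0.001]
 [-0.095  0.995  0.001]
 [-0.002  0.001 -1.   ]] 0.4587433542045388 [-0.05277344 -0.2154307  -2.29961601] [ 0.06 -0.01 -0.07 -0.12  0.07 -0.04]
161 (array([ 0.5635, -0.0705,  0.1831]), 0.0039, 161)
bowl [ 0.48813528 -0.19270524 -0.00400681] [0.64492107 0.00540254 0.04032518]
0.89 [0.40567261 0.0949666  0.04623369]
0.75 [0.40200954 0.29031971 0.03432719]
0.39 [ 0.55321176 -0.06704539  0.20630572]
```

View pics/s12z.png

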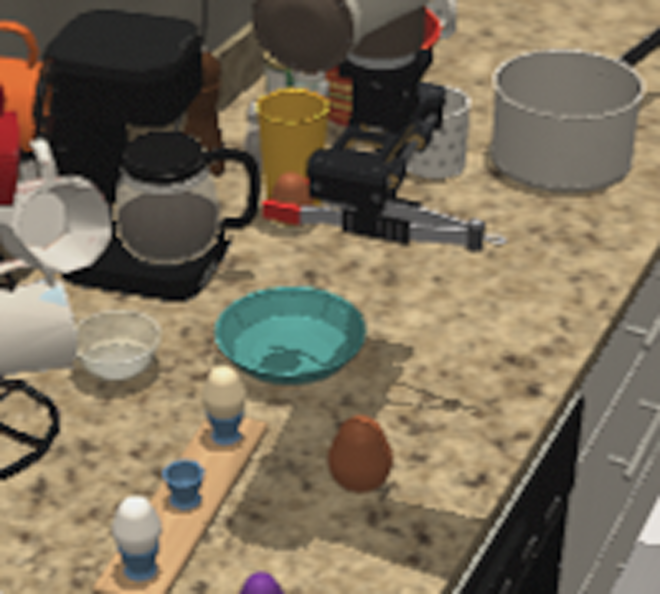

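```bash
python3 -c "
from h import *
print(finish_job()); print(sense()['gripper_width'])"
```

```text
the job is handed in; nothing more can be done
None
the job is handed in; nothing more can be done
```

I picked up the tongs by their black grips and closed the red jaws on the smaller brown egg in the rack's middle cup. I then lifted it out, carried it over the teal bowl and handed the job in with the tongs still holding it, at about 15 s of the 45 s allowed.

**Egg position:** My last fit put the egg's girth at about (0.56, -0.07, 0.18) m, which puts its lowest point about 16 cm above the worktop. The bowl's centre is about (0.56, -0.08) m, so the whole egg is well inside the rim.

**Grip and surroundings:** The grip held steady at about 46 % opening, with wrist forces of about 2 N or less. The last picture showed the white and cream eggs in their cups and the bowl in place, with the big brown and purple eggs also where they were. I did not check the shaker or the mug separately, but the arm did not go near the shaker, and the part of the mug in view stood where it was.

**Where checks disagreed:**
- The fit of the held egg was loose (about 4 mm spread) because the gripper partly hides it. It differed by about 1 cm in y from the position worked out from the tool pose, still well within the room over the bowl.
- The recognition network scored the held egg only 0.39, but its position agreed to about 1 cm.
- One side of a final colour-based extent of the bowl came out too wide, probably from stray pixels. The picture shows no shift.

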